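# Fetch the cord reel from behind the containers in the beading caddy

### The arm

A 6-joint arm with a two-finger parallel gripper is mounted at the origin on the work surface. World frame = base frame: x ahead of the robot, y to its left, z up, the work surface at z = 0. Lengths are in m, angles in rad, forces in N, time in s.
With the tool pointing down it reaches from about 0.25 to 0.775 m from the base axis. Payload 4 kg.
Tool frame: the origin (TCP) lies midway between the tips of the shut fingers; the grasp point (between the pads) lies 19 mm behind it; z points along the fingers, y is the line along which they close (so a half turn about z gives the same grasp; the last joint's range is limited). The gripper opens to 94 mm and grips with 3 to 60 N. Pads are 16 mm wide; open, the fingers measure 119 mm over their backs; the gripper's body (75 mm by 177 mm) begins 78 mm behind the grasp point.
Start: joints at [-1.356, 0.087, 1.371, -0, 1.684, -0.103], TCP at [0.172, -0.522, 0.206] pointing down, gripper open.
Joint ranges: [-3.1, 3.1], [-0.76, 2.03], [0.27, 2.55], [-1.08, 4.22], [0.17, 2.65], [-2.57, 2.57]. Speed limits (rad/s): [2.79, 2.79, 3.14, 3.14, 3.14, 3.14].

### API

Orientations are given as [roll, pitch, yaw] about the fixed x, y, z axes, in that order (R = Rz(yaw) Ry(pitch) Rx(roll)).
In Python, from bench import get_obs, snapshot, close_job gives the robot as it stands. The module is installed in compiled form; this text tells all that it offers.
- The arm moves only by the tool drive_tool, never from a script. Its argument "commands" is a list of rows, each a list of 6 numbers: the shift along the tool's x, y, z in units of 0.04 m (1.0 is 0.04 m), then the turn, a rotation vector about the tool's x, y, z in units of 0.1 rad (1.0 is 0.1 rad). In form: [[dx, dy, dz, wx, wy, wz], ...]. A call has 1 to 20 rows; each row shifts and turns the commanded pose from where the row before left it, along the tool's axes as they then stand; what a row does not reach is not made up. A row lasts 1/8 s, in which the tool goes at most 62.5 mm and 10.7 degrees, less where a joint would pass 70% of its speed; a pose out of reach is approached as far as the arm can. A call with a number of a shift or a turn outside -1 to 1 is refused whole. A call with a gripper value outside its range is refused whole. "gripper" is the closure, from 0 (fully open) to 1 (shut), set as the call begins (left out, the last holds). The fingers move at their own pace and stop on an object; the grip force is fixed at half the most. Time passes only in rows, so rows that do not move let the fingers close. It gives the time, the measured TCP pose, the force, the opening and the grip force at its end, in the units of the state.
- get_obs(): the state, without advancing time (a new reading comes with each control period).
- snapshot(name): name is "scene" or "top" or "wrist"; returns a dict with "image" (400x640x3 uint8, blue, green, red), "range_z" (400x640 float32, m along the optical axis (not along the pixel's ray), 0 where there is no reading), "fx", "fy", "cx", "cy" (pixels), "rvec" (rotation vector, rad) and "tvec" (3), from world to camera coordinates, as OpenCV has them. Camera axes: x right, y down, z forward; pixel columns grow to the right and rows downward; lengths in m; the calibration is good to about 2 mm. A picture is of the moment at which its call begins.
- close_job(): hands the job in; it is judged then, once.
The state is a dict: "time": time; "joint_positions": joint angles; "qvel": joint speeds; "joint_torque": joint torques, N m; "tool_pos": TCP position; "ee_rot": TCP orientation; "wrist_force": force on the tool from outside, world axes, zero at the start; "wrist_torque": the same for the moment, N m; "width": finger opening in m; "finger_force": force on a finger pad.
Only numpy, scipy, OpenCV 4.12 (cv2) and the standard library are available. Lean on these libraries where they do the work, as an engineer would, in place of code of your own. Each camera call takes 0.05 s, during which the arm holds its last target. There are 200 camera calls.

### The job

The reel of cord lies at the back of the white caddy, behind the bead jar, the glue bottle and the square tin. Lift those three out and stand them upright on the grey tray, then slip the reel over the pin of the spool stand so that it lies flat on the base, and only then put the jar, the bottle and the tin back into the caddy, each exactly where it stood at the start. Keep the containers upright, set everything down rather than dropping it, and leave the coffee cup and the scissors alone.

Things in the scene. Friction and masses are not known exactly. Their poses are not given: they have to be found in the camera images.
- caddy: Fixed white caddy, 126 (x) by 214 (y) mm; origin under its centre, +x to its back. Floor and walls 4 mm thick. Front, dividers and front half of the ends 32 mm high, back 56 (bow 74). Dividers at y -35 and 35, from the front to x -7, make 3 bays, 66 wide, open to the back; a container stands in each, at x about -32, y -70, 0 or 70 (which is where varies). Reel behind them, x about 27, |y| up to 45.
- tray: Fixed shallow tray of grey plastic, 160 (x) by 250 (y) mm, rim 5 mm thick and 14 mm high, floor 5 mm thick; empty at the start; origin at the centre of its underside. The side area for the three containers.
- stand: Fixed spool stand: round dark steel base 84 mm across, 8 mm thick, with an upright steel pin 7 mm thick in its middle whose round tip is 56 mm above the table; origin at the centre of its underside, z along the pin.
- jar_c (a point): Round clear bead jar, full of mixed beads, with a flat aluminium screw lid; 48 mm across, 112 mm high; point at its centre, 56 mm above its foot; z up. About 0.2 kg.
- bottle_c (a point): Round white glue bottle with a black cone nozzle; 47 mm across and straight-sided up to 86 mm, then tapering to the nozzle's tip at 120 mm; point on its axis 60 mm above its foot; z up. About 0.15 kg.
- tin_c (a point): Square aluminium tin with a slip lid; 46 mm by 46 mm (lid 47 mm), 108 mm high; point at its centre, 54 mm above its foot; x and y square to its sides (nearly square to the caddy at the start), z up. About 0.18 kg.
- reel_c (a point): Flat-lying reel of grey cord with black flanges; 52 mm across, 32 mm high, with a round hole 22 mm wide right through it along z; point at its centre, 16 mm above its underside; z along the hole. About 0.06 kg.
- cup: Takeaway coffee cup, cardboard with a black lid, 84 mm across at the top, 108 mm high; origin at the centre of its foot. A bystander.
- scissors: Steel scissors lying flat, about 175 mm long, 8 mm high; origin at the pivot, x towards the points. A bystander.
Mind the look-alikes: they are no part of the job. Leave any blue or green look-alike of the part that bears bottle_c alone. Leave any orange look-alike of the part that bears tin_c alone.

How it is judged:
By the outcome, as a careful person would: the job done as asked, in the order asked, and still so for the second after the job is handed in, with the robot touching nothing.
It also fails if it takes over 152 s, if anything falls off the work surface, if the arm or the gripper's body presses on something with over 40 N, if the wrist force passes 120 N, or if a joint passes its speed limit or range.

## Working session

There is one attempt and no reset: what is moved stays moved. The work goes in short steps, Python scripts to look and compute and a tool call to move; the robot and the scene stay as the last step left them, time stands still between calls to the robot, and variables do not carry over. Pictures are saved under pics/ and viewed, at most 14 in all, crops included, and the job is handed in when it is done.

Besides the shell and the picture viewer there is one more tool, called after ">>>" as a command line: name --pt "numbers of a row" for each row, then --argument value for the rest. drive_tool: Moves the arm, as the interface text tells. Its arguments: {"type":"object","properties":{"commands":{"type":"array"},"gripper":{"type":"number"}},"required":["commands"]}

```bash
mkdir -p pics; cat > h.py <<'E'
import numpy as np, cv2
from bench import get_obs, snapshot
def cloud(s):
    z=s["range_z"]; v,u=np.mgrid[0:z.shape[0],0:z.shape[1]]
    p=np.stack([(u-s["cx"])/s["fx"]*z,(v-s["cy"])/s["fy"]*z,z],-1)
    R=cv2.Rodrigues(np.array(s["rvec"],float))[0]
    w=(p-np.array(s["tvec"]).reshape(3))@R
    w[z==0]=np.nan
    return w
E
python3 - <<'E'
from h import *
o=get_obs();print({k:np.round(v,3) for k,v in o.items()})
for n in("scene","top"):
    s=snapshot(n);np.save(n+".npy",cloud(s));cv2.imwrite(f"{n}.png",s["image"]);cv2.imwrite(f"pics/{n}1.png",s["image"])
E
```

```text
{'time': np.float64(0.0), 'joint_positions': array([-1.356,  0.088,  1.372, -0.   ,  1.684, -0.103]), 'qvel': array([ 0.001,  0.001, -0.   , -0.   , -0.001, -0.   ]), 'joint_torque': array([-2.0000e-03, -3.4018e+01, -3.0243e+01,  7.2000e-02,  3.3000e-02,
       -0.0000e+00]), 'tool_pos': array([ 0.172, -0.522,  0.204]), 'ee_rot': array([-3.139, -0.   ,  0.318]), 'wrist_force': array([ 1.002, -0.561,  0.332]), 'wrist_torque': array([0.038, 0.024, 0.005]), 'finger_force': np.float64(0.0), 'width': np.float64(0.094)}
```

View pics/scene1.png

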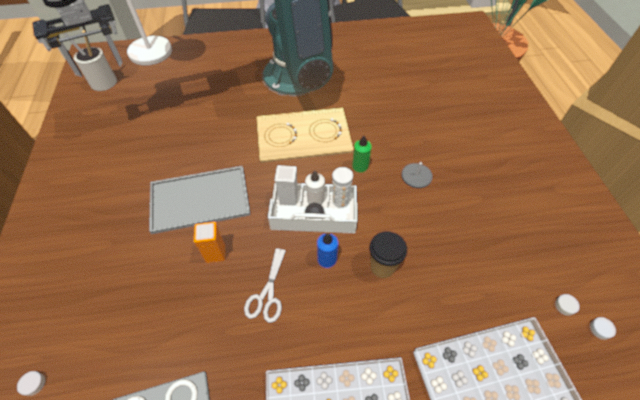

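View pics/top1.png

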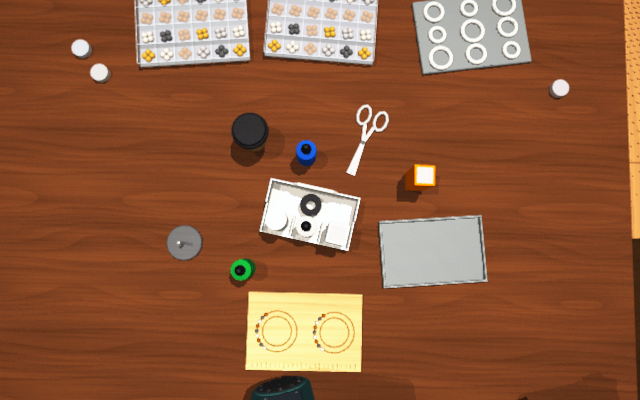

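Scene view: caddy at (313,208) with tin (287,185), white bottle (315,185), jar (343,185) and reel (315,212). The tray is at (199,198) and the stand at (417,176). 

Candidates that could be mistaken (top view): bottle: white (306,226), blue (306,152), green (241,270). Tin: aluminium (335,232) in the caddy, orange (424,176). Jar: (275,218) only. Reel: (311,205); white lids at (80,48), (99,72) and (560,88) are not it. I choose the ones in the caddy.

```bash
python3 - <<'E'
from h import *
W=np.load("top.npy");S=np.load("scene.npy")
im=cv2.imread("top.png")
cv2.imwrite("pics/crop1.png",cv2.resize(im[165:290,150:375],None,fx=3.5,fy=3.5,interpolation=cv2.INTER_CUBIC))
def comp(name,W,u0,u1,v0,v1,z0,z1):
    p=W[v0:v1,u0:u1].reshape(-1,3);p=p[(p[:,2]>z0)&(p[:,2]<z1)]
    if len(p)<4: print(name,len(p));return
    p2=p[:,:2].astype(np.float32);r=cv2.minAreaRect(p2)
    print(name,len(p),"mean",p.mean(0).round(4),"rectc",np.round(r[0],4),np.round(r[1],4),round(r[2],1),"circ",np.round(cv2.minEnclosingCircle(p2)[0],4),round(cv2.minEnclosingCircle(p2)[1],4), "z",np.round(np.percentile(p[:,2],[5,50,95]),4))
comp("jar",W,255,296,195,250,.108,.13)
comp("tin",W,315,365,205,260,.104,.13)
comp("bot tip",W,290,318,205,245,.11,.14)
comp("bot body",W,290,318,205,245,.075,.1)
comp("reel",W,295,325,190,220,.026,.045)
comp("caddy",W,255,365,175,255,.02,.06)
comp("tray",W,370,495,205,295,.008,.03)
comp("traytable",W,370,495,205,295,.003,.008)
comp("stand",W,160,210,220,265,.004,.012)
comp("pin",W,160,210,220,265,.03,.07)
comp("cup",W,225,275,105,160,.1,.12)
comp("green",W,225,260,250,290,.03,.14)
comp("blue",W,290,322,135,170,.03,.14)
comp("orange",W,400,440,160,200,.1,.13)
comp("S jar",S,325,360,160,215,.108,.13)
comp("S tin",S,265,305,160,215,.104,.13)
comp("S pin",S,395,440,155,190,.03,.07)
comp("S stand",S,395,440,155,190,.004,.012)
comp("S reel",S,295,335,195,225,.026,.045)
E
```

```text
jar 371 mean [0.5476 0.0679 0.1143] rectc [0.5473 0.0677] [0.0465 0.0447] 46.4 circ [0.5477 0.0678] 0.0239 z [0.1109 0.1144 0.1175]
tin 456 mean [ 0.5198 -0.0682  0.1105] rectc [ 0.5199 -0.0685] [0.0472 0.0469] 78.1 circ [ 0.52   -0.0684] 0.0321 z [0.1077 0.1105 0.1133]
bot tip 52 mean [0.5341 0.0015 0.117 ] rectc [0.5345 0.0018] [0.0176 0.0148] 15.7 circ [0.5341 0.0015] 0.0094 z [0.1104 0.1164 0.1252]
bot body 250 mean [0.5345 0.0014 0.0918] rectc [0.5353 0.0014] [0.0448 0.0448] 1.6 circ [0.5348 0.0015] 0.0234 z [0.0872 0.0918 0.0965]
reel 326 mean [ 0.5892 -0.0084  0.0344] rectc [ 0.5894 -0.0049] [0.057  0.0686] 80.3 circ [ 0.5891 -0.0048] 0.0441 z [0.0305 0.0343 0.0381]
caddy 1048 mean [ 0.5721 -0.0044  0.0364] rectc [ 0.5645 -0.006 ] [0.2145 0.1271] 79.1 circ [ 0.5648 -0.0062] 0.1231 z [0.0254 0.0334 0.0558]
tray 922 mean [ 0.485  -0.3068  0.0118] rectc [ 0.4861 -0.3044] [0.1603 0.2515] 5.1 circ [ 0.4862 -0.3047] 0.148 z [0.0082 0.0119 0.0158]
traytable 3927 mean [ 0.4853 -0.3051  0.0049] rectc [ 0.493  -0.3033] [0.2131 0.2992] 1.0 circ [ 0.497  -0.3033] 0.1815 z [0.0032 0.0047 0
[... 795 characters left out ...]
0.1065 0.1098]
S jar 274 mean [0.5501 0.0691 0.1158] rectc [0.5483 0.0699] [0.0466 0.0453] 78.3 circ [0.5479 0.0697] 0.0242 z [0.1107 0.1161 0.1183]
S tin 329 mean [ 0.5229 -0.0665  0.112 ] rectc [ 0.52   -0.0664] [0.0472 0.049 ] 78.6 circ [ 0.5202 -0.0658] 0.0322 z [0.1067 0.1125 0.1148]
S pin 18 mean [0.4929 0.293  0.0463] rectc [0.4934 0.293 ] [0.006  0.0049] 68.1 circ [0.4928 0.2935] 0.0033 z [0.0335 0.0481 0.0579]
S stand 542 mean [0.4932 0.2925 0.0082] rectc [0.4766 0.2946] [0.1065 0.1184] 81.8 circ [0.4718 0.305 ] 0.0687 z [0.0052 0.0081 0.0109]
S reel 402 mean [ 0.5841 -0.0047  0.0359] rectc [ 0.5818 -0.0052] [0.1007 0.0959] 80.5 circ [ 0.5848 -0.0046] 0.0655 z [0.0285 0.0361 0.0432]
```

View pics/crop1.png

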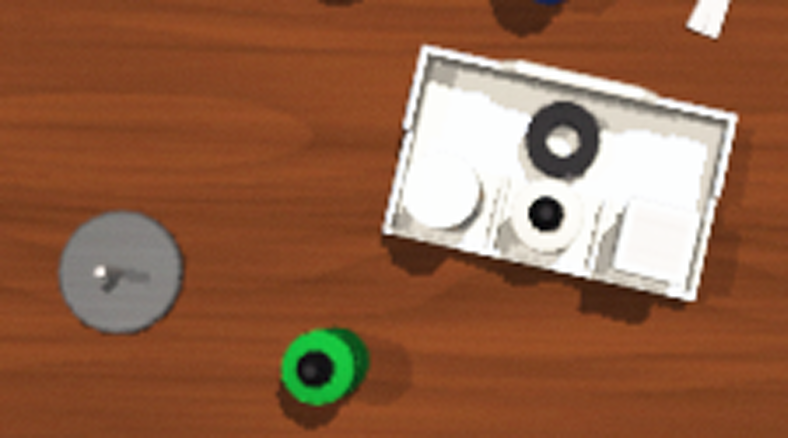

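Close crop: the targets in the caddy are the jar (442,190), the white bottle with its black nozzle (545,213), the tin (655,243) and the reel (562,141). Sizes, heights and the 70 mm spacing all match the description. The caddy yaw comes out at about -11°.

>>> drive_tool --pt "0 0 -0.1 0 0 -0.5" --pt "0 0 -0.1 0 0 -1" --pt "0 0 -0.2 0 0 -1" --pt "0 0 -0.2 0 0 -1" --pt "0 0 -0.2 0 0 -1" --pt "0 0 -0.2 0 0 -1" --pt "0 0 -0.2 0 0 -1" --pt "0 0 -0.2 0 0 -1" --pt "0 0 -0.2 0 0 -1" --pt "0 0 -0.2 0 0 -1" --pt "0 0 -0.2 0 0 -0.6" --pt "0 0 0 0 0 -0.5" --gripper 0

```text
time: 1.6
tool_pos: [0.1719, -0.5226, 0.2857]
ee_rot: [3.141, 0.0, 1.379]
wrist_force: [-0.5, 0.4, 0.3]
width: 0.0937
finger_force: 0.0
```

>>> drive_tool --pt "0.4 0.15 0 0 0 0" --pt "0.8 0.35 0 0 0 0" --pt "0.8 0.35 0 0 0 0" --pt "0.8 0.35 0 0 0 0" --pt "0.8 0.35 0 0 0 0" --pt "0.8 0.35 0 0 0 0" --pt "0.8 0.35 0 0 0 0" --pt "0.8 0.35 0 0 0 0" --pt "0.8 0.35 0 0 0 0" --pt "0.8 0.35 0 0 0 0" --pt "0.8 0.35 0 0 0 0" --pt "0.8 0.35 0 0 0 0" --pt "0.8 0.35 0 0 0 0" --pt "0.8 0.35 0 0 0 0" --pt "0.8 0.35 0 0 0 0" --pt "0.8 0.35 0 0 0 0" --pt "0.8 0.35 0 0 0 0" --pt "0.6 0.35 0 0 0 0" --pt "0.3 0.1 0 0 0 0" --pt "0 0 0 0 0 0"

```text
time: 4.1
tool_pos: [0.523, -0.0158, 0.2851]
ee_rot: [-3.141, 0.0, 1.379]
wrist_force: [-0.2, 0.6, 0.2]
width: 0.0938
finger_force: 0.0
```

```bash
cat >> h.py <<'E'
def plan(x,y,z,yaw=None,o=None):
    o=o or get_obs();p=np.array(o["tool_pos"]);c=o["ee_rot"][2]
    t=c if yaw is None else yaw
    d=np.array([x,y,z])-p
    print("from",p.round(4),round(c,4),"wz total",round((c-t)/.1,2),"then shift units dx,dy,dz",
      np.round([ (d[0]*np.cos(t)+d[1]*np.sin(t))/.04,(d[0]*np.sin(t)-d[1]*np.cos(t))/.04,-d[2]/.04],2))
def fit(name,W,m,z0,z1,circ=True):
    p=W[m&(W[...,2]>z0)&(W[...,2]<z1)][:,:2].astype(np.float32)
    r=cv2.minAreaRect(p);c=cv2.minEnclosingCircle(p)
    print(name,len(p),"mean",p.mean(0).round(4),"rect",np.round(r[0],4),np.round(r[1],4),round(r[2],1),"circ",np.round(c[0],4),round(c[1],4))
def near(W,x,y,r): return np.hypot(W[...,0]-x,W[...,1]-y)<r
E
python3 - <<'E'
from h import *
s=snapshot("wrist");W=cloud(s);np.save("w.npy",W);cv2.imwrite("pics/w1.png",s["image"]);cv2.imwrite("w.png",s["image"])
fit("jar",W,near(W,.548,.068,.035),.11,.13)
fit("tin",W,near(W,.52,-.068,.04),.105,.13)
fit("bot",W,near(W,.5345,.0015,.035),.08,.1)
fit("tip",W,near(W,.5345,.0015,.035),.11,.14)
g=s["image"].max(2)
fit("reel",W,near(W,.588,-.008,.04)&(g<110),.03,.045)
E
```

```text
jar 1589 mean [0.5481 0.0692] rect [0.548 0.069] [0.0469 0.0471] 11.0 circ [0.548  0.0689] 0.024
tin 1510 mean [ 0.5205 -0.0657] rect [ 0.5206 -0.0668] [0.047  0.0468] 78.6 circ [ 0.5203 -0.0669] 0.0323
bot 828 mean [0.5354 0.0047] rect [0.5353 0.0025] [0.0462 0.0449] 79.7 circ [0.5352 0.0027] 0.0235
tip 212 mean [0.5352 0.0037] rect [0.5355 0.0027] [0.0174 0.0183] 80.5 circ [0.5353 0.0025] 0.0096
reel 800 mean [ 0.5884 -0.0056] rect [ 0.5885 -0.006 ] [0.0479 0.0484] 35.4 circ [ 0.5883 -0.0058] 0.0253
```

View pics/w1.png

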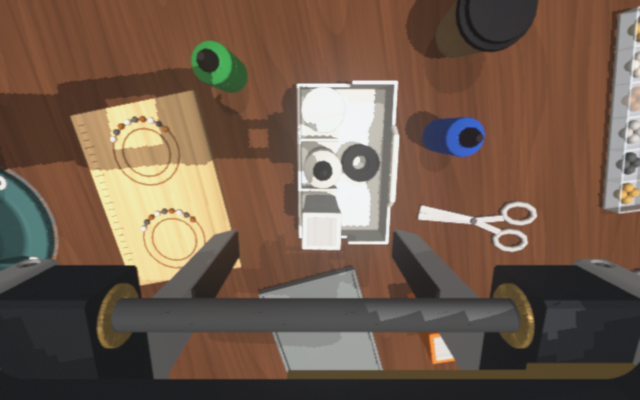

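Wrist view: jar (323,108), bottle (322,168), tin (321,228), reel (360,162). All three cameras agree to about 1.5 mm. Starting with the tin.

>>> drive_tool --pt "-0.3 0.05 0 0 0 0" --pt "-0.5 0.07 0 0 0 0" --pt "-0.46 0.06 0 0 0 0" --pt "0 0 0.4 0 0 0" --pt "0 0 0.7 0 0 0" --pt "0 0 0.8 0 0 0" --pt "0 0 0.8 0 0 0" --pt "0 0 0.8 0 0 0" --pt "0 0 0.8 0 0 0" --pt "0 0 0.8 0 0 0" --pt "0 0 0.5 0 0 0" --pt "0 0 0.28 0 0 0" --pt "0 0 0 0 0 0"

```text
time: 5.78
tool_pos: [0.5199, -0.0671, 0.0491]
ee_rot: [-3.139, -0.0, 1.378]
wrist_force: [-0.1, -0.1, 0.2]
width: 0.0941
finger_force: 0.0
```

>>> drive_tool --pt "0 0 0 0 0 0" --pt "0 0 0 0 0 0" --pt "0 0 0 0 0 0" --pt "0 0 0 0 0 0" --pt "0 0 0 0 0 0" --pt "0 0 0 0 0 0" --gripper 1

```text
time: 6.52
tool_pos: [0.5208, -0.0674, 0.0504]
ee_rot: [3.142, 0.0, 1.378]
wrist_force: [-0.8, -0.4, 0.7]
width: 0.0466
finger_force: 29.9
```

>>> drive_tool --pt "0 0 -0.2 0 0 0" --pt "0 0 -0.5 0 0 0" --pt "0 0 -0.7 0 0 0" --pt "0 0 -0.7 0 0 0" --pt "0 0 -0.4 0 0 0" --pt "-0.3 0 0 0 0 0" --pt "-0.8 0.09 0 0 0 0" --pt "-0.8 0.09 0 0 0 0" --pt "-0.8 0.09 0 0 0 0" --pt "-0.8 0.09 0 0 0 0" --pt "-0.8 0.09 0 0 0 0" --pt "-0.8 0.09 0 0 0 0" --pt "-0.8 0.09 0 0 0 0" --pt "-0.8 0.09 0 0 0 0" --pt "-0.8 0.09 0 0 0 0" --pt "-0.3 0 0 0 0 0" --pt "0 0 0 0 0 0"

```text
time: 8.65
tool_pos: [0.4919, -0.3799, 0.1489]
ee_rot: [-3.139, -0.002, 1.376]
wrist_force: [0.1, -0.3, -3.2]
width: 0.047
finger_force: 29.9
```

>>> drive_tool --pt "0 0 0.3 0 0 0" --pt "0 0 0.6 0 0 0" --pt "0 0 0.6 0 0 0" --pt "0 0 0.4 0 0 0" --pt "0 0 0.2 0 0 0" --pt "0 0 0.15 0 0 0" --pt "0 0 0.1 0 0 0" --pt "0 0 0.1 0 0 0" --pt "0 0 0 0 0 0" --pt "0 0 0 0 0 0"

```text
time: 9.9
tool_pos: [0.4929, -0.38, 0.0526]
ee_rot: [3.141, 0.0, 1.378]
wrist_force: [0.5, 0.0, -2.0]
width: 0.0467
finger_force: 29.9
```

>>> drive_tool --pt "0 0 0.03 0 0 0" --pt "0 0 0 0 0 0"

```text
time: 10.15
tool_pos: [0.4929, -0.38, 0.0514]
ee_rot: [3.141, 0.0, 1.378]
wrist_force: [0.4, -0.2, -2.4]
width: 0.0468
finger_force: 29.9
```

>>> drive_tool --pt "0 0 0 0 0 0" --pt "0 0 0 0 0 0" --pt "0 0 0 0 0 0" --pt "0 0 0 0 0 0" --pt "0 0 -0.3 0 0 0" --pt "0 0 -0.8 0 0 0" --pt "0 0 -0.8 0 0 0" --pt "0 0 -0.8 0 0 0" --pt "0 0 -0.8 0 0 0" --pt "0 0 -0.5 0 0 0" --pt "0 0 0 0 0 0" --gripper 0

```text
time: 11.52
tool_pos: [0.4937, -0.3806, 0.2145]
ee_rot: [3.136, 0.003, 1.378]
wrist_force: [-0.0, 0.0, 0.1]
width: 0.0938
finger_force: 0.0
```

>>> drive_tool --pt "0.4 0 0 0 0 0" --pt "0.8 -0.08 0 0 0 0" --pt "0.8 -0.08 0 0 0 0" --pt "0.8 -0.08 0 0 0 0" --pt "0.8 -0.08 0 0 0 0" --pt "0.8 -0.08 0 0 0 0" --pt "0.8 -0.08 0 0 0 0" --pt "0.8 -0.08 0 0 0 0" --pt "0.8 -0.08 0 0 0 0" --pt "0.8 -0.08 0 0 0 0" --pt "0.8 -0.08 0 0 0 0" --pt "0.8 0 0 0 0 0" --pt "0.38 0 0 0 0 0" --pt "0 0 0 0 0 0" --pt "0 0 0 0 0 0"

```text
time: 13.4
tool_pos: [0.5346, 0.0017, 0.2107]
ee_rot: [-3.141, 0.001, 1.377]
wrist_force: [-0.0, -0.0, -0.4]
width: 0.0938
finger_force: 0.0
```

```bash
python3 - <<'E'
from h import *
for i in range(3):
    o=get_obs(); 
plan(.535,.0022,.05)
s=snapshot("wrist");W=cloud(s);plan(.535,.0022,.05)
fit("jar",W,near(W,.548,.068,.035),.11,.13)
fit("bot",W,near(W,.5345,.0015,.035),.08,.1)
fit("tip",W,near(W,.5345,.0015,.035),.11,.14)
E
```

```text
from [0.5346 0.0017 0.2107] 1.3771 wz total 0.0 then shift units dx,dy,dz [0.01 0.01 4.02]
from [0.5347 0.0016 0.2108] 1.3766 wz total 0.0 then shift units dx,dy,dz [0.02 0.01 4.02]
jar 2439 mean [0.548  0.0694] rect [0.5475 0.0688] [0.0469 0.0466] 79.3 circ [0.5479 0.069 ] 0.024
bot 1226 mean [0.5358 0.0062] rect [0.5351 0.0031] [0.0457 0.0447] 78.8 circ [0.5352 0.0029] 0.0234
tip 307 mean [0.5356 0.0047] rect [0.5347 0.0033] [0.017  0.0186] 79.1 circ [0.535 0.003] 0.0098
```

>>> drive_tool --pt "0.02 0.01 0.4 0 0 0" --pt "0 0 0.7 0 0 0" --pt "0 0 0.8 0 0 0" --pt "0 0 0.8 0 0 0" --pt "0 0 0.7 0 0 0" --pt "0 0 0.4 0 0 0" --pt "0 0 0.22 0 0 0" --pt "0 0 0 0 0 0"

```text
time: 14.45
tool_pos: [0.5354, 0.003, 0.05]
ee_rot: [-3.141, 0.0, 1.378]
wrist_force: [-0.2, 0.1, 0.1]
width: 0.0936
finger_force: 0.0
```

>>> drive_tool --pt "0 0 0 0 0 0" --pt "0 0 0 0 0 0" --pt "0 0 0 0 0 0" --pt "0 0 0 0 0 0" --pt "0 0 0 0 0 0" --pt "0 0 0 0 0 0" --gripper 1

```text
time: 15.2
tool_pos: [0.5354, 0.0032, 0.0503]
ee_rot: [3.142, 0.0, 1.378]
wrist_force: [-0.3, 0.3, 0.3]
width: 0.0463
finger_force: 30.0
```

>>> drive_tool --pt "0 0 -0.2 0 0 0" --pt "0 0 -0.5 0 0 0" --pt "0 0 -0.7 0 0 0" --pt "0 0 -0.7 0 0 0" --pt "0 0 -0.4 0 0 0" --pt "-0.3 0 0 0 0 0" --pt "-0.8 0.03 0 0 0 0" --pt "-0.8 0.03 0 0 0 0" --pt "-0.8 0.03 0 0 0 0" --pt "-0.8 0.03 0 0 0 0" --pt "-0.8 0.03 0 0 0 0" --pt "-0.8 0.03 0 0 0 0" --pt "-0.8 0.03 0 0 0 0" --pt "-0.8 0.03 0 0 0 0" --pt "-0.8 0.02 0 0 0 0" --pt "-0.25 0 0 0 0 0" --pt "0 0 0 0 0 0"

```text
time: 17.32
tool_pos: [0.4854, -0.303, 0.1491]
ee_rot: [-3.14, -0.001, 1.377]
wrist_force: [-1.7, 0.4, -2.1]
width: 0.0465
finger_force: 30.0
```

>>> drive_tool --pt "0 0 0.3 0 0 0" --pt "0 0 0.6 0 0 0" --pt "0 0 0.6 0 0 0" --pt "0 0 0.4 0 0 0" --pt "0 0 0.2 0 0 0" --pt "0 0 0.15 0 0 0" --pt "0 0 0.1 0 0 0" --pt "0 0 0.1 0 0 0" --pt "0 0 0.03 0 0 0" --pt "0 0 0 0 0 0" --pt "0 0 0 0 0 0"

```text
time: 18.7
tool_pos: [0.4863, -0.3033, 0.0513]
ee_rot: [3.141, 0.0, 1.378]
wrist_force: [-0.3, 0.4, -1.4]
width: 0.0468
finger_force: 30.0
```

>>> drive_tool --pt "0 0 0.02 0 0 0" --pt "0 0 0 0 0 0"

```text
time: 18.95
tool_pos: [0.4863, -0.3033, 0.0513]
ee_rot: [3.141, 0.001, 1.378]
wrist_force: [-0.9, 0.4, 4.5]
width: 0.0467
finger_force: 30.0
```

>>> drive_tool --pt "0 0 0 0 0 0" --pt "0 0 0 0 0 0" --pt "0 0 0 0 0 0" --pt "0 0 0 0 0 0" --pt "0 0 -0.3 0 0 0" --pt "0 0 -0.8 0 0 0" --pt "0 0 -0.8 0 0 0" --pt "0 0 -0.8 0 0 0" --pt "0 0 -0.8 0 0 0" --pt "0 0 -0.5 0 0 0" --pt "0 0 0 0 0 0" --gripper 0

```text
time: 20.32
tool_pos: [0.4872, -0.3038, 0.2135]
ee_rot: [3.136, 0.003, 1.378]
wrist_force: [-0.8, 0.1, -0.3]
width: 0.094
finger_force: 0.0
```

>>> drive_tool --pt "0.4 0 0 0 0 0" --pt "0.8 -0.03 0 0 0 0" --pt "0.8 -0.03 0 0 0 0" --pt "0.8 -0.03 0 0 0 0" --pt "0.8 -0.03 0 0 0 0" --pt "0.8 -0.03 0 0 0 0" --pt "0.8 -0.03 0 0 0 0" --pt "0.8 -0.03 0 0 0 0" --pt "0.8 -0.03 0 0 0 0" --pt "0.8 -0.02 0 0 0 0" --pt "0.8 0 0 0 0 0" --pt "0.7 0 0 0 0 0" --pt "0.33 0 0 0 0 0" --pt "0 0 0 0 0 0" --pt "0 0 0 0 0 0"

```text
time: 22.2
tool_pos: [0.548, 0.0684, 0.2099]
ee_rot: [-3.141, 0.001, 1.377]
wrist_force: [0.5, -0.6, 0.6]
width: 0.094
finger_force: 0.0
```

```bash
python3 - <<'E'
from h import *
s=snapshot("wrist");W=cloud(s);plan(.548,.0688,.05)
fit("jar",W,near(W,.548,.068,.035),.11,.13)
E
```

```text
from [0.5481 0.0683 0.2101] 1.3767 wz total 0.0 then shift units dx,dy,dz [ 0.01 -0.01  4.  ]
jar 2103 mean [0.5483 0.07  ] rect [0.5481 0.0693] [0.0475 0.0469] 47.5 circ [0.5482 0.0691] 0.024
```

>>> drive_tool --pt "0.01 0 0.4 0 0 0" --pt "0 0 0.7 0 0 0" --pt "0 0 0.8 0 0 0" --pt "0 0 0.8 0 0 0" --pt "0 0 0.7 0 0 0" --pt "0 0 0.4 0 0 0" --pt "0 0 0.2 0 0 0" --pt "0 0 0 0 0 0"

```text
time: 23.25
tool_pos: [0.5484, 0.0693, 0.0502]
ee_rot: [-3.142, 0.0, 1.378]
wrist_force: [-0.2, -0.3, -0.3]
width: 0.0937
finger_force: 0.0
```

>>> drive_tool --pt "0 0 0 0 0 0" --pt "0 0 0 0 0 0" --pt "0 0 0 0 0 0" --pt "0 0 0 0 0 0" --pt "0 0 0 0 0 0" --pt "0 0 0 0 0 0" --gripper 1

```text
time: 24.0
tool_pos: [0.5484, 0.0695, 0.0503]
ee_rot: [-3.142, 0.0, 1.378]
wrist_force: [-0.5, 0.0, 2.1]
width: 0.0477
finger_force: 30.0
```

>>> drive_tool --pt "0 0 -0.2 0 0 0" --pt "0 0 -0.5 0 0 0" --pt "0 0 -0.7 0 0 0" --pt "0 0 -0.7 0 0 0" --pt "0 0 -0.4 0 0 0" --pt "-0.3 0 0 0 0 0" --pt "-0.8 -0.03 0 0 0 0" --pt "-0.8 -0.03 0 0 0 0" --pt "-0.8 -0.03 0 0 0 0" --pt "-0.8 -0.03 0 0 0 0" --pt "-0.8 -0.03 0 0 0 0" --pt "-0.8 -0.03 0 0 0 0" --pt "-0.8 -0.03 0 0 0 0" --pt "-0.8 -0.03 0 0 0 0" --pt "-0.7 -0.03 0 0 0 0" --pt "-0.3 0 0 0 0 0" --pt "0 0 0 0 0 0"

```text
time: 26.12
tool_pos: [0.478, -0.231, 0.1492]
ee_rot: [-3.14, -0.001, 1.376]
wrist_force: [-0.3, -0.1, -2.3]
width: 0.0475
finger_force: 30.0
```

>>> drive_tool --pt "0 0 0.3 0 0 0" --pt "0 0 0.6 0 0 0" --pt "0 0 0.6 0 0 0" --pt "0 0 0.4 0 0 0" --pt "0 0 0.2 0 0 0" --pt "0 0 0.15 0 0 0" --pt "0 0 0.1 0 0 0" --pt "0 0 0.1 0 0 0" --pt "0 0 0.03 0 0 0" --pt "0 0 0 0 0 0" --pt "0 0 0 0 0 0"

```text
time: 27.5
tool_pos: [0.4789, -0.2309, 0.0513]
ee_rot: [3.141, 0.0, 1.378]
wrist_force: [0.1, 0.1, -1.4]
width: 0.0477
finger_force: 30.0
```

>>> drive_tool --pt "0 0 0.02 0 0 0" --pt "0 0 0 0 0 0"

```text
time: 27.75
tool_pos: [0.4789, -0.2309, 0.0513]
ee_rot: [3.141, 0.0, 1.378]
wrist_force: [-2.1, 0.8, 4.1]
width: 0.0478
finger_force: 30.0
```

>>> drive_tool --pt "0 0 0 0 0 0" --pt "0 0 0 0 0 0" --pt "0 0 0 0 0 0" --pt "0 0 0 0 0 0" --pt "0 0 -0.3 0 0 0" --pt "0 0 -0.8 0 0 0" --pt "0 0 -0.8 0 0 0" --pt "0 0 -0.8 0 0 0" --pt "0 0 -0.8 0 0 0" --pt "0 0 -0.5 0 0 0" --pt "0.25 0.1 0 0 0 0" --pt "0.8 0.2 0 0 0 0" --pt "0.8 0.2 0 0 0 0" --pt "0.8 0.2 0 0 0 0" --pt "0.8 0.2 0 0 0 0" --pt "0.8 0.2 0 0 0 0" --pt "0.8 0.2 0 0 0 0" --pt "0.6 0.2 0 0 0 0" --pt "0.4 0.1 0 0 0 0" --gripper 0

```text
time: 30.12
tool_pos: [0.5879, -0.0037, 0.2089]
ee_rot: [-3.139, 0.0, 1.379]
wrist_force: [-0.2, 0.9, -0.6]
width: 0.0933
finger_force: 0.0
```

>>> drive_tool --pt "0 0 0 0 0 -0.5" --pt "0 0 0 0 0 -1" --pt "0 0 0 0 0 -1" --pt "0 0 0 0 0 -1" --pt "0 0 0 0 0 -1" --pt "0 0 0 0 0 -1" --pt "0 0 0 0 0 -1" --pt "0 0 0 0 0 -1" --pt "0 0 0 0 0 -1" --pt "0 0 0 0 0 -1" --pt "0 0 0 0 0 -1" --pt "0 0 0 0 0 -1" --pt "0 0 0 0 0 -1" --pt "0 0 0 0 0 -1" --pt "0 0 0 0 0 -1" --pt "0 0 0 0 0 -0.7" --pt "0 0 0 0 0 -0.5" --pt "0 0 0 0 0 0"

```text
time: 32.38
tool_pos: [0.5876, -0.0054, 0.2096]
ee_rot: [-3.141, -0.001, 2.947]
wrist_force: [-0.2, -0.4, 0.5]
width: 0.094
finger_force: 0.0
```

```bash
python3 - <<'E'
from h import *
s=snapshot("wrist");W=cloud(s);cv2.imwrite("pics/w2.png",s["image"])
g=s["image"].max(2)
fit("reel",W,near(W,.588,-.006,.04)&(g<110),.03,.045)
plan(.588,-.0055,.01,2.95)
t=snapshot("top");T=cloud(t)
g=t["image"].max(2)
fit("topreel",T,near(T,.588,-.006,.04)&(g<110),.03,.045)
for n,x,y,z in(("tin",.4927,-.3793,.11),("bot",.486,-.3035,.082),("jar",.479,-.23,.112)): fit(n,T,near(T,x,y,.035),z-.006,z+.02)
E
```

```text
reel 1174 mean [ 0.5879 -0.0064] rect [ 0.5879 -0.0064] [0.0476 0.0509] 78.4 circ [ 0.5882 -0.0061] 0.0258
from [ 0.5877 -0.0054  0.2098] 2.9468 wz total -0.03 then shift units dx,dy,dz [-0.01 -0.    4.99]
topreel 76 mean [ 0.571  -0.0056] rect [ 0.5703 -0.0047] [0.0406 0.0147] 84.2 circ [ 0.5762 -0.0053] 0.0204
tin 475 mean [ 0.4924 -0.3795] rect [ 0.4924 -0.3808] [0.0491 0.0472] 77.4 circ [ 0.4924 -0.3806] 0.0321
bot 275 mean [ 0.486  -0.3004] rect [ 0.4855 -0.3041] [0.0449 0.0467] 3.0 circ [ 0.4856 -0.3044] 0.0237
jar 384 mean [ 0.4786 -0.2316] rect [ 0.4786 -0.2326] [0.0456 0.0472] 1.6 circ [ 0.4786 -0.2323] 0.0242
```

View pics/w2.png

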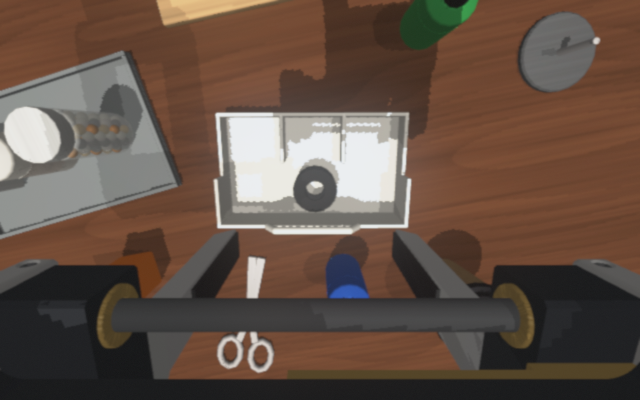

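The caddy now holds only the reel, at (315,188), and the stand's pin is at (597,41). Jar, bottle and tin stand upright on the tray. Going down to the reel.

>>> drive_tool --pt "0 0 0.4 0 0 0" --pt "0 0 0.8 0 0 0" --pt "0 0 0.8 0 0 0" --pt "0 0 0.8 0 0 0" --pt "0 0 0.8 0 0 0" --pt "0 0 0.6 0 0 0" --pt "0 0 0.4 0 0 0" --pt "0 0 0.2 0 0 0" --pt "0 0 0.1 0 0 0" --pt "0 0 0.05 0 0 0" --pt "0 0 0 0 0 0"

```text
time: 33.85
tool_pos: [0.5884, -0.0056, 0.0129]
ee_rot: [-3.142, 0.001, 2.948]
wrist_force: [-0.4, -0.0, -0.4]
width: 0.0943
finger_force: 0.0
```

>>> drive_tool --pt "0 0 0 0 0 0" --pt "0 0 0 0 0 0" --pt "0 0 0 0 0 0" --pt "0 0 0 0 0 0" --pt "0 0 0 0 0 0" --pt "0 0 0 0 0 0" --gripper 1

```text
time: 34.6
tool_pos: [0.5879, -0.0056, 0.0123]
ee_rot: [-3.141, 0.0, 2.948]
wrist_force: [-0.1, -0.6, 0.5]
width: 0.0514
finger_force: 30.0
```

>>> drive_tool --pt "0 0 -0.2 0 0 0" --pt "0 0 -0.5 0 0 0" --pt "0 0 -0.8 0 0 0" --pt "0 0 -0.8 0 0 0" --pt "0 0 -0.8 0 0 0" --pt "0 0 -0.6 0 0 0" --pt "0 0 -0.3 0 0 0" --pt "0.2 0.4 0 0 0 0" --pt "0.4 0.7 0 0 0 0" --pt "0.4 0.7 0 0 0 0" --pt "0.4 0.7 0 0 0 0" --pt "0.4 0.7 0 0 0 0" --pt "0.4 0.7 0 0 0 0" --pt "0.4 0.7 0 0 0 0" --pt "0.4 0.7 0 0 0 0" --pt "0.4 0.7 0 0 0 0" --pt "0.3 0.6 0 0 0 0" --pt "0.1 0.23 0 0 0 0" --pt "0 0 0 0 0 0" --pt "0 0 0 0 0 0"

```text
time: 37.1
tool_pos: [0.4914, 0.2911, 0.1718]
ee_rot: [-3.141, -0.0, 2.947]
wrist_force: [0.9, -0.8, 0.2]
width: 0.0513
finger_force: 30.0
```

```bash
python3 - <<'E'
from h import *
s=snapshot("wrist");W=cloud(s);cv2.imwrite("pics/w3.png",s["image"])
o=get_obs();plan(.4915,.292,.07)
for n in("wrist","scene"):
    t=snapshot(n);W=cloud(t)
    m=near(W,.492,.292,.02)&(W[...,2]>.02)&(W[...,2]<.062)
    p=W[m];print(n,len(p),p.mean(0).round(4) if len(p) else '', p[:,2].max() if len(p) else '')
    m=near(W,.492,.292,.06)&(W[...,2]>.004)&(W[...,2]<.013);p=W[m][:,:2].astype(np.float32)
    print(len(p),cv2.minEnclosingCircle(p) if len(p) else '')
    m=near(W,*o["tool_pos"][:2],.035)&(W[...,2]>.17)&(W[...,2]<.22);p=W[m]
    print("held",len(p),np.median(p,0) if len(p) else '')
E
```

```text
from [0.4916 0.291  0.172 ] 2.9466 wz total 0.0 then shift units dx,dy,dz [0.01 0.02 2.55]
wrist 76 [0.4893 0.2942 0.0454] 0.05685832772270005
3171 ((0.491048127412796, 0.2940945625305176), 0.041916538029909134)
held 8149 [0.48842593 0.29145467 0.19565816]
scene 26 [0.4924 0.2933 0.0393] 0.05661716800552157
546 ((0.5007267594337463, 0.2862400710582733), 0.05328613892197609)
held 523 [0.49920337 0.29051237 0.1951123 ]
```

View pics/w3.png

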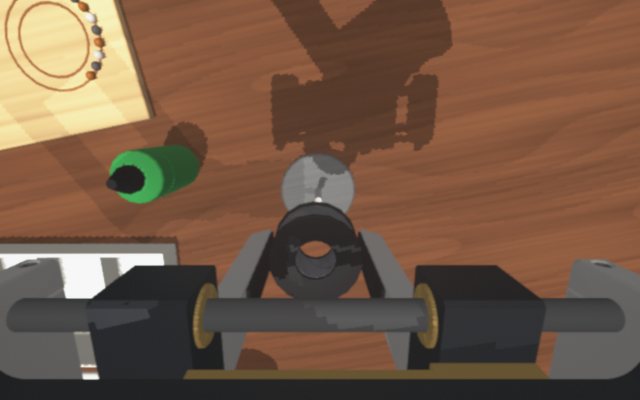

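Reel held level in the fingers (hole at (317,250)), stand base below at (318,188); the pin is about 2 mm further in +y than the TCP.

>>> drive_tool --pt "0 0.05 0.3 0 0 0" --pt "0 0 0.6 0 0 0" --pt "0 0 0.6 0 0 0" --pt "0 0 0.5 0 0 0" --pt "0 0 0.4 0 0 0" --pt "0 0 0.2 0 0 0" --pt "0 0 0.2 0 0 0" --pt "0 0 0 0 0 0"

```text
time: 38.25
tool_pos: [0.4917, 0.2938, 0.06]
ee_rot: [-3.141, -0.0, 2.948]
wrist_force: [0.4, -0.4, -0.9]
width: 0.0516
finger_force: 30.0
```

>>> drive_tool --pt "0 0 0.2 0 0 0" --pt "0 0 0.3 0 0 0" --pt "0 0 0.2 0 0 0" --pt "0 0 0.1 0 0 0" --pt "0 0 0.1 0 0 0" --pt "0 0 0.1 0 0 0" --pt "0 0 0.04 0 0 0" --pt "0 0 0 0 0 0"

```text
time: 39.25
tool_pos: [0.4918, 0.2938, 0.0186]
ee_rot: [-3.141, 0.0, 2.948]
wrist_force: [-0.5, -0.5, -1.0]
width: 0.0515
finger_force: 30.0
```

>>> drive_tool --pt "0 0 0.04 0 0 0" --pt "0 0 0 0 0 0"

```text
time: 39.5
tool_pos: [0.4918, 0.2938, 0.017]
ee_rot: [-3.141, -0.0, 2.948]
wrist_force: [-0.1, 0.8, -0.5]
width: 0.0515
finger_force: 30.0
```

>>> drive_tool --pt "0 0 0.02 0 0 0" --pt "0 0 0 0 0 0"

```text
time: 39.75
tool_pos: [0.4918, 0.2938, 0.0163]
ee_rot: [-3.142, 0.0, 2.948]
wrist_force: [-0.1, -0.4, -1.5]
width: 0.0514
finger_force: 30.0
```

>>> drive_tool --pt "0 0 0.02 0 0 0" --pt "0 0 0 0 0 0"

```text
time: 40.0
tool_pos: [0.4918, 0.2938, 0.0162]
ee_rot: [3.142, 0.0, 2.948]
wrist_force: [-1.6, -2.1, 4.6]
width: 0.0511
finger_force: 30.0
```

>>> drive_tool --pt "0 0 0 0 0 0" --pt "0 0 0 0 0 0" --pt "0 0 0 0 0 0" --pt "0 0 0 0 0 0" --pt "0 0 0 0 0 0" --pt "0 0 -0.2 0 0 0" --pt "0 0 -0.6 0 0 0" --pt "0 0 -0.8 0 0 0" --pt "0 0 -0.8 0 0 0" --pt "0 0 -0.8 0 0 0" --pt "0 0 -0.8 0 0 0" --pt "0 0 -0.6 0 0 0" --pt "0 0 -0.3 0 0 0" --pt "0 0 0 0 0 0" --gripper 0

```text
time: 41.75
tool_pos: [0.4922, 0.294, 0.2125]
ee_rot: [3.14, 0.002, 2.948]
wrist_force: [-0.7, -0.3, 0.5]
width: 0.0944
finger_force: 0.0
```

```bash
python3 - <<'E'
from h import *
s=snapshot("wrist");W=cloud(s);cv2.imwrite("pics/w4.png",s["image"][100:330,180:460])
m=near(W,.4915,.293,.035)&(W[...,2]>.03)&(W[...,2]<.05);p=W[m];print(len(p),np.percentile(p[:,2],[5,50,95]),cv2.minEnclosingCircle(p[:,:2].astype(np.float32)))
A=np.c_[p[:,:2]-p[:,:2].mean(0),np.ones(len(p))];print("tilt",np.linalg.lstsq(A,p[:,2],rcond=None)[0])
plan(.479,-.2305,.211,1.378)
E
```

```text
1300 [0.03837277 0.03998328 0.04127194] ((0.49237415194511414, 0.2937942445278168), 0.02595197781920433)
tilt [-0.00639456  0.0021378   0.03984457]
from [0.4917 0.2938 0.2111] 2.9478 wz total 15.7 then shift units dx,dy,dz [-12.92   2.2    0.  ]
```

View pics/w4.png

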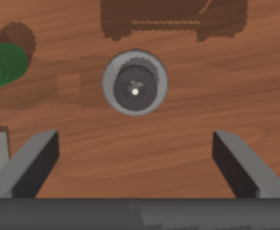

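The reel lies flat over the pin (crop (135,90)), top at 0.040 as expected. Back to the jar.

>>> drive_tool --pt "0 0 0 0 0 0.5" --pt "0 0 0 0 0 1" --pt "0 0 0 0 0 1" --pt "0 0 0 0 0 1" --pt "0 0 0 0 0 1" --pt "0 0 0 0 0 1" --pt "0 0 0 0 0 1" --pt "0 0 0 0 0 1" --pt "0 0 0 0 0 1" --pt "0 0 0 0 0 1" --pt "0 0 0 0 0 1" --pt "0 0 0 0 0 1" --pt "0 0 0 0 0 1" --pt "0 0 0 0 0 1" --pt "0 0 0 0 0 1" --pt "0 0 0 0 0 0.7" --pt "0 0 0 0 0 0.5" --pt "0 0 0 0 0 0"

```text
time: 44.05
tool_pos: [0.4912, 0.2935, 0.2097]
ee_rot: [-3.139, 0.002, 1.378]
wrist_force: [-0.1, -1.0, 0.3]
width: 0.0939
finger_force: 0.0
```

>>> drive_tool --pt "-0.3 0.1 0 0 0 0" --pt "-0.8 0.15 0 0 0 0" --pt "-0.8 0.15 0 0 0 0" --pt "-0.8 0.15 0 0 0 0" --pt "-0.8 0.15 0 0 0 0" --pt "-0.8 0.15 0 0 0 0" --pt "-0.8 0.15 0 0 0 0" --pt "-0.8 0.15 0 0 0 0" --pt "-0.8 0.15 0 0 0 0" --pt "-0.8 0.15 0 0 0 0" --pt "-0.8 0.15 0 0 0 0" --pt "-0.8 0.15 0 0 0 0" --pt "-0.8 0.15 0 0 0 0" --pt "-0.8 0.15 0 0 0 0" --pt "-0.8 0.15 0 0 0 0" --pt "-0.8 0 0 0 0 0" --pt "-0.4 0 0 0 0 0" --pt "-0.2 0 0 0 0 0" --pt "0 0 0 0 0 0" --pt "0 0 0 0 0 0"

```text
time: 46.55
tool_pos: [0.4794, -0.2286, 0.2116]
ee_rot: [3.141, -0.0, 1.379]
wrist_force: [0.9, -0.0, -0.8]
width: 0.0943
finger_force: 0.0
```

```bash
python3 - <<'E'
from h import *
s=snapshot("wrist");W=cloud(s)
plan(.4789,-.2309,.0513,1.378)
for n,x,y,z in(("tin",.4927,-.3793,.11),("bot",.486,-.3035,.082),("jar",.479,-.23,.112)): fit(n,W,near(W,x,y,.035),z-.006,z+.02)
E
```

```text
from [ 0.4794 -0.2286  0.2116] 1.3791 wz total 0.01 then shift units dx,dy,dz [-0.06 -0.    4.01]
tin 1309 mean [ 0.4912 -0.3843] rect [ 0.4915 -0.3849] [0.0369 0.0471] 78.2 circ [ 0.4912 -0.3845] 0.0287
bot 1166 mean [ 0.4868 -0.2957] rect [ 0.4863 -0.3025] [0.0455 0.0463] 80.0 circ [ 0.4865 -0.3034] 0.0237
jar 2113 mean [ 0.4792 -0.2301] rect [ 0.4789 -0.2312] [0.0469 0.0466] 74.7 circ [ 0.4791 -0.2313] 0.024
```

>>> drive_tool --pt "-0.05 0 0.4 0 0 0" --pt "0 0 0.7 0 0 0" --pt "0 0 0.8 0 0 0" --pt "0 0 0.8 0 0 0" --pt "0 0 0.7 0 0 0" --pt "0 0 0.4 0 0 0" --pt "0 0 0.2 0 0 0" --pt "0 0 0 0 0 0"

```text
time: 47.6
tool_pos: [0.4789, -0.2314, 0.0514]
ee_rot: [-3.141, -0.0, 1.378]
wrist_force: [-0.3, -0.4, 0.7]
width: 0.0935
finger_force: 0.0
```

>>> drive_tool --pt "0 0 0 0 0 0" --pt "0 0 0 0 0 0" --pt "0 0 0 0 0 0" --pt "0 0 0 0 0 0" --pt "0 0 0 0 0 0" --pt "0 0 0 0 0 0" --gripper 1

```text
time: 48.35
tool_pos: [0.4788, -0.2315, 0.0516]
ee_rot: [3.141, 0.0, 1.378]
wrist_force: [-0.2, 0.9, -0.1]
width: 0.0477
finger_force: 30.0
```

>>> drive_tool --pt "0 0 -0.2 0 0 0" --pt "0 0 -0.5 0 0 0" --pt "0 0 -0.7 0 0 0" --pt "0 0 -0.7 0 0 0" --pt "0 0 -0.4 0 0 0" --pt "0.3 0 0 0 0 0" --pt "0.7 0.03 0 0 0 0" --pt "0.8 0.03 0 0 0 0" --pt "0.8 0.03 0 0 0 0" --pt "0.8 0.03 0 0 0 0" --pt "0.8 0.03 0 0 0 0" --pt "0.8 0.03 0 0 0 0" --pt "0.8 0.03 0 0 0 0" --pt "0.8 0.03 0 0 0 0" --pt "0.8 0.03 0 0 0 0" --pt "0.3 0 0 0 0 0" --pt "0 0 0 0 0 0" --pt "0 0 0 0 0 0"

```text
time: 50.6
tool_pos: [0.5481, 0.0679, 0.151]
ee_rot: [-3.141, 0.001, 1.377]
wrist_force: [0.5, 0.6, -2.1]
width: 0.0476
finger_force: 30.0
```

>>> drive_tool --pt "0 0 0.3 0 0 0" --pt "0 0 0.6 0 0 0" --pt "0 0 0.4 0 0 0" --pt "0 0 0 0 0 0" --pt "0 0 0 0 0 0"

```text
time: 51.22
tool_pos: [0.5489, 0.0686, 0.1]
ee_rot: [3.141, -0.0, 1.377]
wrist_force: [-0.9, -0.7, -1.3]
width: 0.0476
finger_force: 30.0
```

>>> drive_tool --pt "-0.01 0 0.3 0 0 0" --pt "0 0 0.4 0 0 0" --pt "0 0 0.3 0 0 0" --pt "0 0 0.15 0 0 0" --pt "0 0 0.06 0 0 0" --pt "0 0 0.02 0 0 0" --pt "0 0 0 0 0 0" --pt "0 0 0 0 0 0"

```text
time: 52.22
tool_pos: [0.5487, 0.0684, 0.0506]
ee_rot: [3.141, -0.0, 1.378]
wrist_force: [-0.4, -0.5, -2.5]
width: 0.0475
finger_force: 30.0
```

>>> drive_tool --pt "0 0 0.02 0 0 0" --pt "0 0 0 0 0 0"

```text
time: 52.48
tool_pos: [0.5488, 0.0684, 0.0505]
ee_rot: [3.14, -0.0, 1.378]
wrist_force: [-2.9, -0.3, 4.2]
width: 0.0478
finger_force: 30.0
```

>>> drive_tool --pt "0 0 0 0 0 0" --pt "0 0 0 0 0 0" --pt "0 0 0 0 0 0" --pt "0 0 0 0 0 0" --pt "0 0 -0.3 0 0 0" --pt "0 0 -0.8 0 0 0" --pt "0 0 -0.8 0 0 0" --pt "0 0 -0.8 0 0 0" --pt "0 0 -0.8 0 0 0" --pt "0 0 -0.5 0 0 0" --pt "0 0 0 0 0 0" --gripper 0

```text
time: 53.85
tool_pos: [0.5497, 0.0684, 0.2126]
ee_rot: [3.136, -0.001, 1.378]
wrist_force: [-0.3, 0.9, 0.0]
width: 0.094
finger_force: 0.0
```

```bash
python3 - <<'E'
from h import *
s=snapshot("wrist");W=cloud(s)
fit("jar",W,near(W,.548,.068,.035),.11,.13)
plan(.4863,-.3035,.0515,1.378)
E
```

```text
jar 2055 mean [0.5492 0.0694] rect [0.549  0.0686] [0.0474 0.047 ] 88.8 circ [0.549  0.0684] 0.0242
from [0.5488 0.0684 0.2106] 1.3779 wz total -0.0 then shift units dx,dy,dz [-9.42  0.25  3.98]
```

>>> drive_tool --pt "-0.42 0.02 0 0 0 0" --pt "-0.8 0.02 0 0 0 0" --pt "-0.8 0.02 0 0 0 0" --pt "-0.8 0.02 0 0 0 0" --pt "-0.8 0.02 0 0 0 0" --pt "-0.8 0.02 0 0 0 0" --pt "-0.8 0.02 0 0 0 0" --pt "-0.8 0.02 0 0 0 0" --pt "-0.8 0.02 0 0 0 0" --pt "-0.8 0.02 0 0 0 0" --pt "-0.8 0.02 0 0 0 0" --pt "-0.6 0.02 0 0 0 0" --pt "-0.4 0 0 0 0 0" --pt "0 0 0 0 0 0" --pt "0 0 0 0 0 0"

```text
time: 55.78
tool_pos: [0.4855, -0.3026, 0.2092]
ee_rot: [-3.141, -0.001, 1.378]
wrist_force: [0.2, -0.1, 0.3]
width: 0.0938
finger_force: 0.0
```

>>> drive_tool --pt "-0.01 0 0.4 0 0 0" --pt "0 0 0.7 0 0 0" --pt "0 0 0.8 0 0 0" --pt "0 0 0.8 0 0 0" --pt "0 0 0.7 0 0 0" --pt "0 0 0.4 0 0 0" --pt "0 0 0.17 0 0 0" --pt "0 0 0 0 0 0"

```text
time: 56.78
tool_pos: [0.4857, -0.3036, 0.0508]
ee_rot: [3.141, 0.0, 1.378]
wrist_force: [0.9, 0.2, 1.2]
width: 0.0942
finger_force: 0.0
```

>>> drive_tool --pt "0 0 0 0 0 0" --pt "0 0 0 0 0 0" --pt "0 0 0 0 0 0" --pt "0 0 0 0 0 0" --pt "0 0 0 0 0 0" --pt "0 0 0 0 0 0" --gripper 1

```text
time: 57.52
tool_pos: [0.4856, -0.3037, 0.0507]
ee_rot: [3.141, 0.0, 1.378]
wrist_force: [0.5, -0.3, 1.1]
width: 0.0466
finger_force: 30.0
```

>>> drive_tool --pt "0 0 -0.2 0 0 0" --pt "0 0 -0.5 0 0 0" --pt "0 0 -0.7 0 0 0" --pt "0 0 -0.7 0 0 0" --pt "0 0 -0.4 0 0 0" --pt "0.25 0 0 0 0 0" --pt "0.8 -0.03 0 0 0 0" --pt "0.8 -0.03 0 0 0 0" --pt "0.8 -0.03 0 0 0 0" --pt "0.8 -0.03 0 0 0 0" --pt "0.8 -0.03 0 0 0 0" --pt "0.8 -0.03 0 0 0 0" --pt "0.8 -0.03 0 0 0 0" --pt "0.8 -0.03 0 0 0 0" --pt "0.8 0 0 0 0 0" --pt "0.3 0 0 0 0 0" --pt "0 0 0 0 0 0" --pt "0 0 0 0 0 0"

```text
time: 59.78
tool_pos: [0.5352, 0.0016, 0.1502]
ee_rot: [-3.141, 0.001, 1.377]
wrist_force: [0.3, -0.1, -1.4]
width: 0.0468
finger_force: 30.0
```

>>> drive_tool --pt "0 0 0.3 0 0 0" --pt "0 0 0.6 0 0 0" --pt "0 0 0.4 0 0 0" --pt "0 0 0 0 0 0" --pt "0 0 0 0 0 0"

```text
time: 60.4
tool_pos: [0.5359, 0.0022, 0.0992]
ee_rot: [3.141, 0.0, 1.377]
wrist_force: [0.1, -0.2, -1.0]
width: 0.0464
finger_force: 30.0
```

>>> drive_tool --pt "0.01 -0.015 0.3 0 0 0" --pt "0 0 0.4 0 0 0" --pt "0 0 0.3 0 0 0" --pt "0 0 0.15 0 0 0" --pt "0 0 0.06 0 0 0" --pt "0 0 0.02 0 0 0" --pt "0 0 0 0 0 0" --pt "0 0 0 0 0 0"

```text
time: 61.4
tool_pos: [0.5353, 0.0029, 0.0498]
ee_rot: [3.141, 0.0, 1.378]
wrist_force: [0.3, -0.2, -1.6]
width: 0.047
finger_force: 30.0
```

>>> drive_tool --pt "0 0 0.02 0 0 0" --pt "0 0 0 0 0 0"

```text
time: 61.65
tool_pos: [0.5354, 0.0029, 0.0497]
ee_rot: [3.14, 0.0, 1.378]
wrist_force: [-1.4, 0.2, 4.2]
width: 0.0466
finger_force: 30.0
```

>>> drive_tool --pt "0 0 0 0 0 0" --pt "0 0 0 0 0 0" --pt "0 0 0 0 0 0" --pt "0 0 0 0 0 0" --pt "0 0 -0.3 0 0 0" --pt "0 0 -0.8 0 0 0" --pt "0 0 -0.8 0 0 0" --pt "0 0 -0.8 0 0 0" --pt "0 0 -0.8 0 0 0" --pt "0 0 -0.5 0 0 0" --pt "0 0 0 0 0 0" --gripper 0

```text
time: 63.02
tool_pos: [0.5362, 0.0029, 0.2117]
ee_rot: [3.136, -0.001, 1.378]
wrist_force: [-0.1, 0.4, 0.3]
width: 0.0943
finger_force: 0.0
```

```bash
python3 - <<'E'
from h import *
s=snapshot("wrist");W=cloud(s)
fit("bot",W,near(W,.5345,.0015,.035),.08,.1)
fit("jar",W,near(W,.548,.068,.035),.11,.13)
plan(.4929,-.38,.0514,1.378)
E
```

```text
bot 1220 mean [0.5365 0.0063] rect [0.5361 0.0034] [0.0458 0.0459] 19.7 circ [0.536  0.0032] 0.0234
jar 2414 mean [0.549  0.0687] rect [0.5489 0.0684] [0.0471 0.0469] 89.8 circ [0.5489 0.0684] 0.024
from [0.5354 0.0029 0.2098] 1.3778 wz total -0.0 then shift units dx,dy,dz [-9.6   0.79  3.96]
```

>>> drive_tool --pt "-0.4 0.04 0 0 0 0" --pt "-0.8 0.07 0 0 0 0" --pt "-0.8 0.07 0 0 0 0" --pt "-0.8 0.07 0 0 0 0" --pt "-0.8 0.07 0 0 0 0" --pt "-0.8 0.07 0 0 0 0" --pt "-0.8 0.07 0 0 0 0" --pt "-0.8 0.07 0 0 0 0" --pt "-0.8 0.07 0 0 0 0" --pt "-0.8 0.07 0 0 0 0" --pt "-0.8 0.07 0 0 0 0" --pt "-0.8 0.04 0 0 0 0" --pt "-0.4 0 0 0 0 0" --pt "0 0 0 0 0 0" --pt "0 0 0 0 0 0"

```text
time: 64.95
tool_pos: [0.492, -0.379, 0.2085]
ee_rot: [-3.141, -0.001, 1.378]
wrist_force: [0.6, 0.4, 0.2]
width: 0.094
finger_force: 0.0
```

>>> drive_tool --pt "0 0 0.4 0 0 0" --pt "0 0 0.7 0 0 0" --pt "0 0 0.8 0 0 0" --pt "0 0 0.8 0 0 0" --pt "0 0 0.7 0 0 0" --pt "0 0 0.4 0 0 0" --pt "0 0 0.15 0 0 0" --pt "0 0 0 0 0 0"

```text
time: 65.95
tool_pos: [0.4922, -0.3799, 0.051]
ee_rot: [3.141, 0.0, 1.378]
wrist_force: [-0.8, -0.3, -0.0]
width: 0.094
finger_force: 0.0
```

>>> drive_tool --pt "0 0 0 0 0 0" --pt "0 0 0 0 0 0" --pt "0 0 0 0 0 0" --pt "0 0 0 0 0 0" --pt "0 0 0 0 0 0" --pt "0 0 0 0 0 0" --gripper 1

```text
time: 66.7
tool_pos: [0.492, -0.3799, 0.0507]
ee_rot: [3.141, 0.0, 1.378]
wrist_force: [-0.7, -0.4, 0.9]
width: 0.0466
finger_force: 29.9
```

>>> drive_tool --pt "0 0 -0.2 0 0 0" --pt "0 0 -0.5 0 0 0" --pt "0 0 -0.7 0 0 0" --pt "0 0 -0.7 0 0 0" --pt "0 0 -0.4 0 0 0" --pt "0.3 0 0 0 0 0" --pt "0.8 -0.09 0 0 0 0" --pt "0.8 -0.09 0 0 0 0" --pt "0.8 -0.09 0 0 0 0" --pt "0.8 -0.09 0 0 0 0" --pt "0.8 -0.09 0 0 0 0" --pt "0.8 -0.09 0 0 0 0" --pt "0.8 -0.09 0 0 0 0" --pt "0.8 -0.09 0 0 0 0" --pt "0.8 -0.08 0 0 0 0" --pt "0.3 0 0 0 0 0" --pt "0 0 0 0 0 0" --pt "0 0 0 0 0 0"

```text
time: 68.95
tool_pos: [0.5202, -0.0684, 0.1503]
ee_rot: [-3.141, 0.001, 1.377]
wrist_force: [0.4, 0.1, -3.4]
width: 0.0471
finger_force: 29.9
```

>>> drive_tool --pt "0 0 0.3 0 0 0" --pt "0 0 0.6 0 0 0" --pt "0 0 0.4 0 0 0" --pt "0 0 0 0 0 0" --pt "0 0 0 0 0 0"

```text
time: 69.58
tool_pos: [0.5208, -0.0679, 0.0992]
ee_rot: [3.141, 0.0, 1.377]
wrist_force: [-0.1, 0.6, -2.2]
width: 0.0468
finger_force: 29.9
```

>>> drive_tool --pt "0.01 -0.01 0.3 0 0 0" --pt "0 0 0.4 0 0 0" --pt "0 0 0.3 0 0 0" --pt "0 0 0.15 0 0 0" --pt "0 0 0.05 0 0 0" --pt "0 0 0 0 0 0" --pt "0 0 0 0 0 0"

```text
time: 70.45
tool_pos: [0.5206, -0.0672, 0.0513]
ee_rot: [3.14, 0.0, 1.378]
wrist_force: [0.6, 0.7, -2.8]
width: 0.0465
finger_force: 29.9
```

>>> drive_tool --pt "0 0 0.02 0 0 0" --pt "0 0 0 0 0 0"

```text
time: 70.7
tool_pos: [0.5202, -0.0671, 0.05]
ee_rot: [3.141, 0.0, 1.378]
wrist_force: [0.8, 0.2, -2.1]
width: 0.0468
finger_force: 29.9
```

>>> drive_tool --pt "0 0 0.02 0 0 0" --pt "0 0 0 0 0 0"

```text
time: 70.95
tool_pos: [0.5203, -0.0672, 0.0497]
ee_rot: [3.141, 0.0, 1.378]
wrist_force: [-0.3, 0.3, 2.8]
width: 0.0472
finger_force: 29.9
```

Contact. Release, lift and check everything.

>>> drive_tool --pt "0 0 0 0 0 0" --pt "0 0 0 0 0 0" --pt "0 0 0 0 0 0" --pt "0 0 0 0 0 0" --pt "0 0 -0.3 0 0 0" --pt "0 0 -0.8 0 0 0" --pt "0 0 -0.8 0 0 0" --pt "0 0 -0.8 0 0 0" --pt "0 0 -0.8 0 0 0" --pt "0 0 -0.8 0 0 0" --pt "0 0 -0.8 0 0 0" --pt "0 0 -0.4 0 0 0" --pt "0 0 0 0 0 0" --pt "0 0 0 0 0 0" --gripper 0

```text
time: 72.7
tool_pos: [0.5196, -0.067, 0.2675]
ee_rot: [-3.139, -0.0, 1.378]
wrist_force: [0.2, 0.1, 0.0]
width: 0.0937
finger_force: 0.0
```

```bash
python3 - <<'E'
from h import *
W=cloud(snapshot("wrist"));s=snapshot("scene");S=cloud(s);cv2.imwrite("pics/s2.png",s["image"])
for n,V in(("w",W),("s",S)):
  print(n)
  fit("jar",V,near(V,.548,.068,.035),.11,.13)
  fit("tin",V,near(V,.52,-.068,.04),.105,.13)
  fit("bot",V,near(V,.5345,.0015,.035),.08,.1)
E
```

```text
w
jar 1996 mean [0.5489 0.0681] rect [0.5488 0.0682] [0.0474 0.0464] 80.9 circ [0.549  0.0682] 0.0239
tin 1773 mean [ 0.5211 -0.066 ] rect [ 0.5212 -0.0669] [0.0467 0.0465] 78.2 circ [ 0.5209 -0.0668] 0.032
bot 1010 mean [0.536  0.0031] rect [0.536 0.003] [0.0455 0.0448] 78.9 circ [0.5358 0.0027] 0.0235
s
jar 264 mean [0.5505 0.0686] rect [0.5491 0.0688] [0.0461 0.0479] 64.5 circ [0.5493 0.0694] 0.025
tin 327 mean [ 0.5232 -0.0664] rect [ 0.5209 -0.0662] [0.047  0.0483] 76.8 circ [ 0.521  -0.0655] 0.0319
bot 193 mean [0.5445 0.0029] rect [0.5371 0.0038] [0.045  0.0435] 80.5 circ [0.5358 0.0036] 0.0239
```

View pics/s2.png

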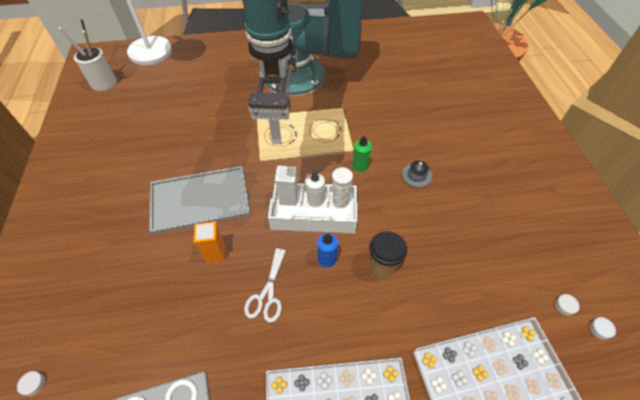

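All three containers stand upright in their bays, at (287,185), (315,188) and (343,186), within about 1 mm of where they started. The reel is on the pin at (419,173), the tray is empty, and the cup and scissors are where they were.

```bash
python3 -c "from bench import close_job; print(close_job())"
```

```text
the job is handed in; nothing more can be done
None
```

I handed the job in after about 73 s of robot time: the reel lies flat on the spool stand, and the jar, bottle and tin are back upright in their bays within about 1 mm of where they started.

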